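# Index the drilling fixture by one hole and lower the drill guide

## Task

On the tilted drilling fixture, pull out the crank's spring plunger by its black knob, turn the crank counter-clockwise (looking onto the plate) to the very next hole and let the plunger snap fully home there. Then press the raised drill guide arm fully down over the work. Leave the spray bottle, jar, tray and screwdriver where they are.

Things in the scene. Friction and masses are not known exactly. Their poses are not given: they have to be found in the camera images.
- fixture: Grey cast stand, fixed to the bench, foot 210 x 220 mm; origin on the bench. On top: a round steel index plate, 224 mm diameter, tilted 25 degrees from level so that its face leans to the robot's side, and its centre 130 mm above this origin. x of the stand points away from the robot, z up.
- plate_center (a point): Centre of the plate's top face. z = plate axis, out of the face (up and to the robot); x in the face, to the drill guide's hinge at the far, high edge; y = z cross x. Fixed in a run, clamped up to 17 degrees round either way. Nine 10 mm holes, 90 mm out, 40 degrees apart. A dark crank arm (top 13 mm above the face) turns about z, with an aluminium flange, radius 52, top 22 mm, its nut 28 mm above it.
- crank (a joint): Crank angle about the plate axis, rad; + = counter-clockwise looking onto the plate. Starts at 0, pin in a hole; next hole counter-clockwise at 0.698 (40 degrees), others -0.698, 1.396. At angle q the knob axis is at 90 mm x (-cos(q-0.349), -sin(q-0.349)) in the plate_center frame: near, low side, going left to right seen from the robot. Friction 0.15 N m; the pin in a hole locks it (0.6 degree play).
- plunger (a joint): How far the spring plunger is pulled out along the plate axis, m: 0 = fully home (round nose 10 mm down in a hole), 0.016 = end of travel. The nose clears the plate at 0.010; let go between holes it rides on the plate at 0.010, let go within 2 mm of a hole's centre it drops in. Spring force 7 N at home, 11 N fully out.
- knob_grip (a point): Middle of the grip of the black round pull knob at the crank's outer end. Grip 24 mm diameter; plunger home, it spans 33 to 58 mm from the plate's face (this point: 47 mm), then a 30 mm diameter rim to 63 mm; below the grip a 12 mm stem and a 22 mm collar, top 22 mm from the face. The whole knob moves out with the plunger. z = pull direction, x = inwards to the crank's axis.
- guide_hinge (a point): Hinge axis of the aluminium drill guide arm: in the plate_center frame 118 mm along x and 35 mm out from the face. Axes as plate_center; the hinge turns about y.
- guide (a joint): Angle of the drill guide arm, rad: 0 = fully down on its stop, parallel to the plate, its bushing over the flange; starts raised by 0.65 to 0.95. It stays where it is left (friction 0.18 N m).
- guide_pad (a point): Middle of the top face of the flat pad (26 mm long, 32 wide, 8 thick) at the drill guide's free end, 100 mm from the hinge. At guide angle g it is (-100 cos g + 4 sin g, 0, 100 sin g + 4 cos g) mm from guide_hinge in the plate_center frame; when down, 39 mm out from the plate's face.
- spray_can: bystander: dark metal spray bottle, 66 mm diameter, 190 mm tall, loose and upright; origin at the centre of its underside
- jar: bystander: amber glass screw-top jar, 72 mm diameter, 85 mm tall, loose; origin at the centre of its underside
- tray: bystander: open steel parts tray, 120 x 160 mm, 40 mm high, loose; origin at the centre of its underside
- screwdriver: bystander: screwdriver lying on the bench, loose; origin on the bench under it

How it is judged (in metres and radians):
On the way, in this order (a step that is already met when the one before it is completed fails the run):
1. the plunger is pulled clear of the plate (value of joint plunger above 0.0095 m), for 0.1 s.
2. the crank stands at the next hole counter-clockwise with the plunger snapped home in it, the guide still raised (value of joint crank between 0.658 and 0.738 rad and value of joint plunger below 0.002 m and value of joint guide above 0.3 rad), for 0.2 s.
3. the drill guide arm is fully down (value of joint guide below 0.04 rad), for 0.2 s.
At the end, for the whole second after the job is handed in: The crank rests at the next hole counter-clockwise (0.698 rad, within 0.04) with the plunger home (within 2 mm), and the drill guide is down on its stop (below 0.04 rad) (value of joint crank between 0.658 and 0.738 rad and value of joint plunger below 0.002 m and value of joint guide below 0.04 rad and velocity of joint crank between -0.05 and 0.05 rad/s); the robot touches nothing.
It fails at once if the spray can is moved by more than 30 mm or knocked over (distance of spray_can from where it was at the start of the episode above 0.03 m or angle between spray_can's own z axis and vertical above 0.5 rad).
It fails at once if the jar is moved by more than 30 mm or knocked over (distance of jar from where it was at the start of the episode above 0.03 m or angle between jar's own z axis and vertical above 0.5 rad).
It fails at once if the tray is moved by more than 30 mm or knocked over (distance of tray from where it was at the start of the episode above 0.03 m or angle between tray's own z axis and vertical above 0.5 rad).
It fails at once if the screwdriver is moved by more than 30 mm or knocked over (distance of screwdriver from where it was at the start of the episode above 0.03 m).
It also fails if it takes over 54 s, if anything falls off the work surface, if the arm or the gripper's body presses on something with over 40 N, if the wrist force passes 120 N, or if a joint passes its speed limit or range.

## Robot

A 7-joint arm with a two-finger parallel gripper is mounted at the origin on the work surface. World frame = base frame: x ahead of the robot, y to its left, z up, the work surface at z = 0. Lengths are in m, angles in degrees, forces in N, time in s.
With the tool pointing down it reaches from about 0.4 to 0.9 m from the base axis. Payload 5.6 kg.
Tool frame: the origin (TCP) lies at the very end of the fingers, on their centre line; the grasp point (between the pads) lies 19 mm behind it; z points along the fingers, y is the line along which they close (so a half turn about z gives the same grasp; the last joint's range is limited). The gripper opens to 92 mm and grips with 3 to 60 N. Pads are 20 mm wide; open, the fingers measure 128 mm over their backs; the gripper's body (75 mm by 189 mm) begins 69 mm behind the grasp point.
Start: joints at [-73.109, 26.786, -0.665, 91.828, 0.344, 61.387, -3.226], TCP at [0.215, 0.613, 0.215] pointing down, gripper open.
Joint ranges: [-144.91, 144.91], [-17.63, 115.5], [-89.93, 88.59], [15.96, 139.68], [-74.01, 254.01], [8.47, 105.57], [-167.45, 167.45]. Speed limits (degrees/s): [147.25, 147.25, 180, 180, 180, 180, 180].

## Interface

Orientations are given as a 3x3 rotation matrix whose columns are the frame's x, y, z axes.
In Python, from cell import robot gives the robot as it stands.
- The arm moves only by the tool apply_moves, never from a script. Its argument "plan" is one flat list of numbers, 7 for each row, row after row: the shift along the tool's x, y, z as a fraction of full scale, then the turn, a rotation vector about the tool's x, y, z as a fraction of full scale, then the closure, from -1 (fully open) to 1 (shut), so that 0 is half open. A call has 1 to 5 rows; each row is the pose to reach, as a shift and turn from the pose commanded when the call began, along the tool's axes at that moment; what a row does not reach only later rows make up. Full scale, the value 1, is 0.4 m for a shift and pi/4 rad for a turn. A row lasts 1/10 s, in which the tool goes at most 50 mm and 8.59 degrees, less where a joint would pass 70% of its speed; a pose out of reach is approached as far as the arm can. A call with a number of a shift or a turn outside -1 to 1 is refused whole. A call with a gripper value outside its range is refused whole. The fingers move at their own pace and stop on an object; the grip force is fixed at half the most. Time passes only in rows, so rows that repeat a pose let the fingers close. It gives the time, the measured TCP pose, the force, the opening and the grip force at its end, in the units of the state.
- robot.observe(): the state, without advancing time (a new reading comes with each control period).
- robot.grab_frame(name): name is "scene" or "top"; returns (picture, depth): 480x640x3 uint8, blue, green, red; 480x640 float32, m along the optical axis (not along the pixel's ray), 0 where there is no reading.
- robot.camera_info(name): a dict with "K" (3x3 intrinsics, pixels), "origin" and "orientation" of the camera in the world. Camera axes: x right, y up, looking along -z (the intrinsics and any distortion apply to the point x, -y, -z); pixel columns grow to the right and rows downward; lengths in m; the calibration is good to about 2 mm. A picture is of the moment at which its call begins. camera_info takes no time and is no camera call.
- robot.hand_in(): hands the job in; it is judged then, once.
Trained networks look in the newest picture that a camera, given by its name, has taken for a name from the list of things; names that differ only in an ending like _2 or _b are one class to them, and where a whole thing is asked for, a point or a joint stands for the part that bears it (a point fixed in the world has none). Each returns a list of dicts, best first, with "conf" (0 to 1); they miss things now and then, are a little off and sometimes report something else, mostly with a low value. They report only what shows in the picture. A call takes as long as a camera call.
- robot.silhouettes(camera, name): "mask" (480x640 bool, what is visible of it) and "bbox" ([centre column, centre row, width, height] in pixels, round what is visible of it).
- robot.tip_of(camera, name): "pixel" ([column, row] in pixels: a listed point, or the origin of a listed thing).
The state is a dict: "clock": time; "q": joint angles; "dq": joint speeds; "tau": joint torques, N m; "tool_pos": TCP position; "eef_rot": TCP orientation; "wrist_force": force on the tool from outside, world axes, zero at the start; "torque": the same for the moment, N m; "opening": finger opening in m; "gripper_force": force on a finger pad.
Only numpy, scipy, OpenCV 4.12 (cv2) and the standard library are available. Lean on these libraries where they do the work, as an engineer would, in place of code of your own. Each camera call takes 0.05 s, during which the arm holds its last target. There are 200 camera calls.

## Working session

There is one attempt and no reset: what is moved stays moved. The work goes in short steps, Python scripts to look and compute and a tool call to move; the robot and the scene stay as the last step left them, time stands still between calls to the robot, and variables do not carry over. Pictures are saved under pics/ and viewed, at most 10 in all, crops included, and the job is handed in when it is done.

Besides the shell and the picture viewer there is one more tool, called as name(argument=value, ...), one argument or row to a line, values as JSON. apply_moves: Moves the arm, as the interface text tells. Its arguments: {"type":"object","properties":{"plan":{"type":"array"}},"required":["plan"]}

```bash
ls; mkdir -p pics; cat > h.py <<'E'
import numpy as np, cv2
from cell import robot
def ray(cam,px):
    i=robot.camera_info(cam);K=np.array(i["K"]);R=np.array(i["orientation"])
    d=np.array([(px[0]-K[0,2])/K[0,0],-(px[1]-K[1,2])/K[1,1],-1.]);return np.array(i["origin"]),R@d
def pt(cam,px,z): o,d=ray(cam,px);return o+d*z
def tri(a,b):
    o1,d1=a;o2,d2=b;A=np.stack([d1,-d2],1);s=np.linalg.lstsq(A,o2-o1,rcond=None)[0]
    p,q=o1+s[0]*d1,o2+s[1]*d2;return (p+q)/2,np.linalg.norm(p-q)
def proj(cam,P):
    i=robot.camera_info(cam);K=np.array(i["K"]);R=np.array(i["orientation"])
    c=R.T@(np.array(P)-np.array(i["origin"]));return K[0,0]*c[0]/-c[2]+K[0,2],K[1,1]*-c[1]/-c[2]+K[1,2]
E
python3 - <<'E'
from h import *
import pickle
F={}
for c in("scene","top"):
    im,d=robot.grab_frame(c);F[c]=(im,d);cv2.imwrite(f"pics/{c}0.png",im);i=robot.camera_info(c);print(c,i)
    for n in("plate_center","knob_grip","guide_hinge","guide_pad","fixture","spray_can","jar","tray","screwdriver"):
        for r in robot.tip_of(c,n)[:1]:
            p=r["pixel"];z=d[int(p[1]),int(p[0])];print(n,np.round(p,1),round(r["conf"],2),np.round(pt(c,p,z),3))
pickle.dump(F,open("f0.pkl","wb"));s=robot.observe();print(s["clock"],s["tool_pos"],s["eef_rot"],s["wrist_force"])
E
```

```text
pics
scene {'K': array([[592.80564498,   0.        , 324.37598529],
       [  0.        , 592.80564498, 230.16619668],
       [  0.        ,   0.        ,   1.        ]]), 'origin': array([1.12076544, 0.7850535 , 1.07655615]), 'orientation': array([[-0.84299016, -0.38430295,  0.37640248],
       [ 0.53789454, -0.59428662,  0.59790708],
       [-0.00608649,  0.70649463,  0.70769223]])}
plate_center [314.7 234.7] 0.78 [0.658 0.01  0.159]
knob_grip [359.1 222. ] 0.58 [0.551 0.026 0.154]
guide_hinge [273.9 228. ] 0.74 [ 0.726 -0.048  0.168]
guide_pad [315.6 271.1] 0.64 [0.701 0.083 0.136]
fixture [314.5 271.7] 0.86 [0.703 0.08  0.133]
spray_can [483.1 361.1] 0.58 [0.507 0.402 0.05 ]
jar [438.8 419.3] 0.61 [0.668 0.454 0.061]
tray [294.9 165.7] 0.76 [ 0.485 -0.38   0.011]
screwdriver [227.6 185.7] 0.93 [ 0.682 -0.413  0.004]
top {'K': array([[446.1619079 ,   0.        , 326.41859386],
       [  0.        , 446.1619079 , 242.90428283],
       [  0.        ,   0.        ,   1.        ]]), 'origin': array([0.47602309, 0.00935823, 1.17099675]), 'orientation': array([[ 0.00830195,  0.99025184, -0.13904088],
       [-0.9999455 ,  0.00910148,  0.00511547],
       [ 0.00633109,  0.13899084,  0.99027343]])}
plate_center [336.5 232.1] 0.59 [ 0.644 -0.019  0.158]
knob_grip [321.4 276.9] 0.62 [0.541 0.015 0.153]
guide_hinge [332.3 189.4] 0.93 [ 0.728 -0.007  0.221]
guide_pad [334.  220.1] 0.56 [ 0.653 -0.011  0.254]
fixture [330.5 241.7] 0.62 [ 0.622 -0.005  0.15 ]
spray_can [182.  300.6] 0.56 [0.485 0.353 0.077]
jar [163.9 237.6] 0.65 [0.638 0.404 0.082]
tray [473.8 307. ] 0.55 [ 0.475 -0.38   0.004]
screwdriver [485.2 230.1] 0.57 [ 0.675 -0.412  0.022]
1.0 [0.21545479 0.61325242 0.21462657] [[-9.43452174e-01  3.31508664e-01  3.24938109e-05]
 [ 3.31508666e-01  9.43452173e-01  3.77204199e-05]
 [-1.81517105e-05  4.63593920e-05 -9.99999999e-01]] [ 0.45925674  0.03084693 -0.11656763]
```

View pictures.

```bash
python3 - <<'E'
import cv2,pickle,numpy as np
F=pickle.load(open("f0.pkl","rb"))
a=cv2.resize(F["scene"][0][130:370,180:420],(600,600),interpolation=2)
b=cv2.resize(F["top"][0][140:340,230:430],(600,600),interpolation=2)
cv2.imwrite("pics/a.png",a);cv2.imwrite("pics/b.png",b)
E
```

```text
(no output)
```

View pics/scene0.png

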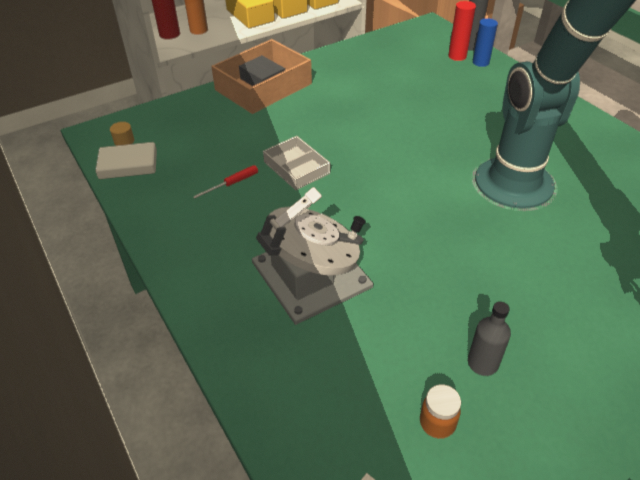

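View pics/a.png

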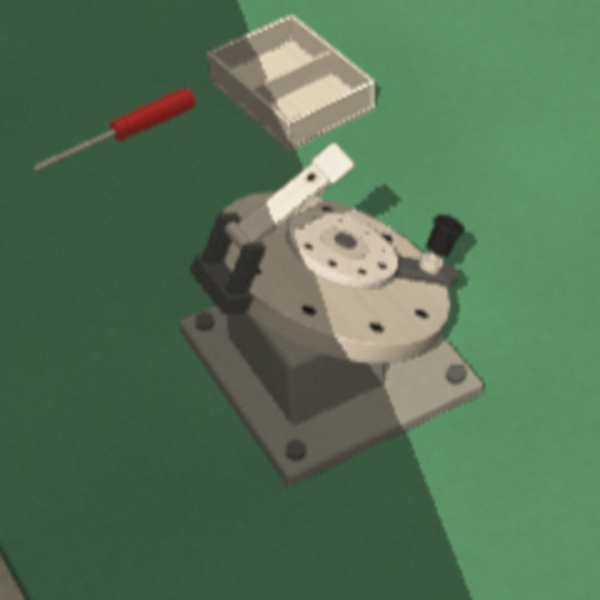

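View pics/b.png

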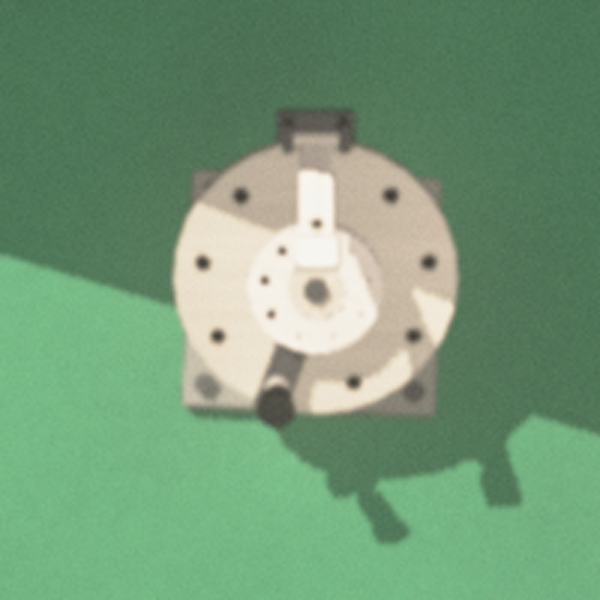

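```bash
cat > fit.py <<'E'
from h import *
import pickle
from scipy.optimize import least_squares
from scipy.spatial.transform import Rotation as Ro
F=pickle.load(open("f0.pkl","rb"))
def refine(cam,p):
    g=cv2.cvtColor(F[cam][0],6).astype(float);c,r=np.round(p).astype(int);w=g[r-4:r+5,c-4:c+5]
    W=np.clip(np.median(w)-15-w,0,None);Y,X=np.mgrid[-4:5,-4:5];return np.array([c+(W*X).sum()/W.sum(),r+(W*Y).sum()/W.sum()])
obs=[]
for a,x,y in[(40,240,195),(80,202,262),(120,217,335),(200,353,382),(240,413,335),(280,428,262),(320,391,195)]:
    obs.append(("top",refine("top",(230+x/3,140+y/3)),.09*np.array([np.cos(np.radians(a)),np.sin(np.radians(a)),0]),1))
for a,x,y in[(40,308,310),(80,376,327),(120,421,313)]:
    obs.append(("scene",refine("scene",(180+x*.4,130+y*.4)),.09*np.array([np.cos(np.radians(a)),np.sin(np.radians(a)),0]),1))
k=.09*np.array([-np.cos(.349),np.sin(.349),0])
obs.append(("top",(230+275/3,140+407/3),k+[0,0,.060],.4));obs.append(("scene",(180+447*.4,130+226*.4),k+[0,0,.061],.4))
def frame(p):
    R=Ro.from_euler("z",p[3]).as_matrix()@Ro.from_euler("y",-25,True).as_matrix()@Ro.from_euler("z",p[4]).as_matrix()
    return R,np.array(p[:3])
def res(p):
    R,t=frame(p);r=[w*(np.array(proj(c,R@q+t))-px) for c,px,q,w in obs]
    return np.r_[np.ravel(r),(p[2]-.13)/.002]
s=least_squares(res,[.63,0,.13,0,0]);R,t=frame(s.x)
if __name__=="__main__":
    print(s.x[:3],np.degrees(s.x[3:]));print(np.round(s.fun,1));print(R);print("knob",R@(k+[0,0,.047])+t)
    for g in(.65,.75,.85,.95):
        q=np.array([.118-.1*np.cos(g)+.004*np.sin(g),0,.035+.1*np.sin(g)+.004*np.cos(g)]);print(g,R@q+t,proj("top",R@q+t),proj("scene",R@q+t))
    np.savez("fit.npz",R=R,t=t)
E
python3 fit.py
```

```text
[ 0.64518991 -0.01553397  0.12971593] [-2.12198749  2.80601894]
[ 0.  -0.1 -0.  -0.2  0.1 -0.1  0.1  0.2 -0.  -0.1 -0.  -0.1 -0.1  0.
  0.   0.  -0.   0.  -0.  -0.1 -0.1  0.1  0.2 -0.4 -0.1]
[[ 0.90641303 -0.00735479 -0.42232845]
 [ 0.01540332  0.9997589   0.01564837]
 [ 0.42211154 -0.02068915  0.90630779]]
knob [0.54845481 0.0146676  0.13597585]
0.65 [ 0.64049769 -0.01336079  0.23639858] (np.float64(334.96381109270953), np.float64(227.4924492759675)) (np.float64(315.1539688725733), np.float64(199.17621776344797))
0.75 [ 0.64349171 -0.01314128  0.24594134] (np.float64(334.98224720780064), np.float64(225.30534099902428)) (np.float64(313.9211409105601), np.float64(196.37597290216206))
0.85 [ 0.64742367 -0.01292205  0.25513743] (np.float64(334.99948540085126), np.float64(222.6637808631127)) (np.float64(312.29321997586607), np.float64(193.82639203770324))
0.95 [ 0.6522543  -0.01270528  0.26389497] (np.float64(335.01528897445445), np.float64(219.58634380708477)) (np.float64(310.2785593217349), np.float64(191.5577392645348))
```

```bash
cat > go.py <<'E'
# usage: go.py "x y z ang [tilt]" ... : plate-frame TCP targets (mm), tool-y angle (deg) -> plan numbers
from h import *; import sys
from scipy.spatial.transform import Rotation as Ro
f=np.load("fit.npz");R,t=f["R"],f["t"];s=robot.observe()
P0,R0=np.array(s["tool_pos"]),np.array(s["eef_rot"])
q=R.T@(P0-t)*1000;yy=R.T@R0[:,1]
print("now plate mm",q.round(1),"yang",np.degrees(np.arctan2(yy[1],yy[0])).round(1),"tilt",np.degrees(np.arccos(np.clip(-(R.T@R0)[2,2],-1,1))).round(2),"t",s["clock"],"F plate",(R.T@np.array(s["wrist_force"])).round(1),"open",s["opening"],s["gripper_force"],"q",np.round(s["q"],0))
for a in sys.argv[1:]:
    x,y,z,an=map(float,a.split());c,n=np.cos(np.radians(an)),np.sin(np.radians(an))
    T=R@np.array([[-n,c,0],[c,n,0],[0,0,-1.]]).reshape(3,3)
    d=R0.T@(R@np.array([x,y,z])/1000+t-P0)/.4;w=Ro.from_matrix(R0.T@T).as_rotvec()/(np.pi/4)
    print(a,"->",d.round(4),w.round(4))
E
python3 go.py "-84.6 30.8 160 70" "-84.6 30.8 90 70"
```

```text
now plate mm [-344.   630.   268.3] yang 71.5 tilt 25.0 t 1.0 F plate [ 0.4  0.  -0.3] open 0.09189280767425675 0.0 q [-73.  27.  -1.  92.   0.  61.  -3.]
-84.6 30.8 160 70 -> [-1.1674 -1.1712 -0.0594] [-0.1644 -0.5306 -0.001 ]
-84.6 30.8 90 70 -> [-1.238  -1.1493  0.0992] [-0.1644 -0.5306 -0.001 ]
```

apply_moves(
  plan=[0, 0, -0.12, 0, 0, 0, -1, -0.06, -0.06, -0.22, 0, 0, 0, -1, -0.15, -0.15, -0.28, 0, 0, 0, -1, -0.24, -0.24, -0.28, 0, 0, 0, -1, -0.33, -0.33, -0.28, 0, 0, 0, -1],
)

```text
clock: 1.5
tool_pos: [0.2929, 0.4525, 0.3278]
eef_rot: [[-0.944, 0.331, 0.001], [0.331, 0.944, 0.002], [-0.001, 0.003, -1.0]]
wrist_force: [0.9, -0.5, -0.3]
opening: 0.092
gripper_force: 0.0
```

apply_moves(
  plan=[-0.08, -0.08, 0, -0.03, -0.1, 0, -1, -0.16, -0.16, 0, -0.06, -0.2, 0, -1, -0.24, -0.24, 0, -0.1, -0.3, 0, -1, -0.33, -0.33, 0, -0.13, -0.42, 0, -1, -0.42, -0.42, 0, -0.1644, -0.5306, 0, -1],
)

```text
clock: 2.0
tool_pos: [0.3947, 0.2397, 0.3271]
eef_rot: [[-0.853, 0.302, 0.426], [0.328, 0.945, -0.015], [-0.407, 0.127, -0.905]]
wrist_force: [0.8, 0.1, 0.2]
opening: 0.0918
gripper_force: 0.0
```

```bash
python3 go.py "-84.6 30.8 160 70" "-84.6 30.8 90 70"
```

```text
now plate mm [-139.8  252.9  288.6] yang 70.0 tilt 0.25 t 2.0 F plate [ 0.8  0.1 -0.2] open 0.09179019129886083 0.0 q [-57.  -9.   7. 124.  26.  53.   7.]
-84.6 30.8 160 70 -> [-0.3186 -0.4752  0.3217] [ 0.0029  0.0047 -0.0004]
-84.6 30.8 90 70 -> [-0.3179 -0.4755  0.4967] [ 0.0029  0.0047 -0.0004]
```

apply_moves(
  plan=[-0.07, -0.1, 0.05, 0, 0, 0, -1, -0.14, -0.2, 0.1, 0, 0, 0, -1, -0.21, -0.3, 0.16, 0, 0, 0, -1, -0.27, -0.39, 0.2, 0, 0, 0, -1, -0.315, -0.47, 0.25, 0, 0, 0, -1],
)

```text
clock: 2.5
tool_pos: [0.4878, 0.0184, 0.2639]
eef_rot: [[-0.853, 0.304, 0.425], [0.33, 0.944, -0.015], [-0.406, 0.127, -0.905]]
wrist_force: [-0.3, 0.7, -0.4]
opening: 0.0918
gripper_force: 0.0
```

```bash
python3 go.py "-84.6 30.8 100 70" "-84.6 30.8 27 70"
```

```text
now plate mm [-85.5  32.3 188.7] yang 69.9 tilt 0.17 t 2.5 F plate [-0.4  0.7 -0.2] open 0.09183492382683343 0.0 q [-47.  -9.  35. 131.  20.  34.  45.]
-84.6 30.8 100 70 -> [-0.0029 -0.0031  0.2216] [ 0.0024  0.003  -0.0028]
-84.6 30.8 27 70 -> [-0.0024 -0.0034  0.4041] [ 0.0024  0.003  -0.0028]
```

apply_moves(
  plan=[-0.003, -0.003, 0.1, 0.002, 0.003, -0.003, -1, -0.003, -0.003, 0.2, 0.002, 0.003, -0.003, -1, -0.003, -0.003, 0.25, 0.002, 0.003, -0.003, -1, -0.003, -0.003, 0.25, 0.002, 0.003, -0.003, -1],
)

```text
clock: 2.9
tool_pos: [0.5288, 0.0167, 0.1705]
eef_rot: [[-0.857, 0.304, 0.416], [0.325, 0.945, -0.02], [-0.399, 0.118, -0.909]]
wrist_force: [-0.6, 0.3, 0.1]
opening: 0.0918
gripper_force: 0.0
```

```bash
python3 go.py "-84.6 30.8 27 70"; python3 - <<'E'
from h import *
im,d=robot.grab_frame("scene");im2,_=robot.grab_frame("top")
a=cv2.resize(im[130:330,240:440],(400,400),interpolation=2);b=cv2.resize(im2[150:350,230:430],(400,400),interpolation=2)
cv2.imwrite("pics/c.png",np.hstack([a,b]))
E
```

```text
now plate mm [-87.8  32.3  86.6] yang 70.1 tilt 0.49 t 2.9 F plate [-0.5  0.3  0.3] open 0.0918013492930543 0.0 q [-45.   9.  40. 132.  -6.  17.  70.]
-84.6 30.8 27 70 -> [-0.0095  0.0002  0.1489] [-0.0083 -0.007   0.0029]
```

View pics/c.png

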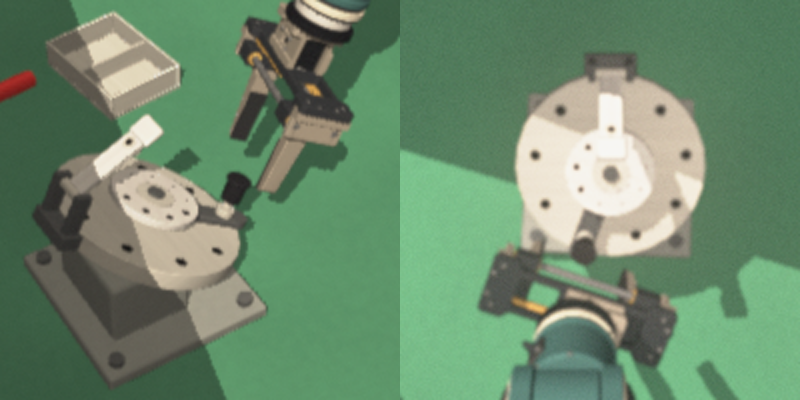

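```bash
python3 go.py "-84.6 30.8 27 70"; python3 - <<'E'
from h import *
f=np.load("fit.npz");R,t=f["R"],f["t"];s=robot.observe();p=np.array(s["tool_pos"]);r=np.array(s["eef_rot"])
for n,q in(("tcp",p),("f+",p+r[:,1]*.046),("f-",p-r[:,1]*.046),("knobtop",R@np.array([-.0846,.0308,.063])+t)): print(n,(np.array(proj("scene",q))-[240,130])*2)
E
```

```text
now plate mm [-85.9  32.7  88.7] yang 70.1 tilt 0.21 t 3.0 F plate [0.1 0.  0.6] open 0.09218261456745097 0.0 q [-45.   8.  40. 132.  -6.  18.  70.]
-84.6 30.8 27 70 -> [-0.0051 -0.0029  0.1542] [-0.0031 -0.0033  0.0019]
tcp [250.23657914 159.7122593 ]
f+ [263.17304603 183.70414145]
f- [237.97192968 136.96632512]
knobtop [239.47703293 177.27841907]
```

apply_moves(
  plan=[-0.005, -0.003, 0.06, -0.003, -0.003, 0.002, -1, -0.005, -0.003, 0.12, -0.003, -0.003, 0.002, -1, -0.005, -0.003, 0.154, -0.003, -0.003, 0.002, -1, -0.005, -0.003, 0.154, -0.003, -0.003, 0.002, -1, -0.005, -0.003, 0.154, -0.003, -0.003, 0.002, -1],
)

```text
clock: 3.5
tool_pos: [0.5573, 0.0147, 0.1193]
eef_rot: [[-0.853, 0.303, 0.424], [0.328, 0.945, -0.014], [-0.405, 0.127, -0.905]]
wrist_force: [-0.7, -0.1, 0.2]
opening: 0.0915
gripper_force: 0.0
```

apply_moves(
  plan=[0, 0, 0, 0, 0, 0, 0.3, 0, 0, 0, 0, 0, 0, 1, 0, 0, 0, 0, 0, 0, 1, 0, 0, 0, 0, 0, 0, 1, 0, 0, 0, 0, 0, 0, 1],
)

```text
clock: 4.0
tool_pos: [0.5569, 0.0148, 0.1178]
eef_rot: [[-0.854, 0.302, 0.423], [0.327, 0.945, -0.015], [-0.404, 0.126, -0.906]]
wrist_force: [1.0, 0.6, 1.0]
opening: 0.0539
gripper_force: 0.0
```

```bash
python3 go.py "-84.6 30.8 27 70"  "-84.6 30.8 40 70"
```

```text
now plate mm [-84.5  31.3  27. ] yang 70.0 tilt 0.05 t 4.0 F plate [1.4 0.6 0.5] open 0.05390842848843222 0.0 q [-30.  17.  26. 130. -22.  10.  85.]
-84.6 30.8 27 70 -> [-0.0002 -0.0011 -0.    ] [0.0012 0.0002 0.0004]
-84.6 30.8 40 70 -> [-0.0002 -0.0011 -0.0325] [0.0012 0.0002 0.0004]
```

apply_moves(
  plan=[0, 0, 0, 0, 0, 0, 1, 0, 0, 0, 0, 0, 0, 1, 0, 0, 0, 0, 0, 0, 1, 0, 0, 0, 0, 0, 0, 1, 0, 0, 0, 0, 0, 0, 1],
)

```text
clock: 4.5
tool_pos: [0.5568, 0.0145, 0.1176]
eef_rot: [[-0.854, 0.303, 0.422], [0.328, 0.945, -0.015], [-0.404, 0.125, -0.906]]
wrist_force: [-0.0, -0.5, -0.7]
opening: 0.0278
gripper_force: 30.0
```

```bash
python3 go.py  "-84.6 30.8 41 70"
```

```text
now plate mm [-84.8  30.9  26.8] yang 70.0 tilt 0.02 t 4.5 F plate [-0.3 -0.5 -0.6] open 0.027841687498320618 29.999964237213135 q [-30.  17.  26. 130. -22.  10.  85.]
-84.6 30.8 41 70 -> [-0.0005 -0.     -0.0356] [ 0.0004 -0.0002 -0.0003]
```

apply_moves(
  plan=[0, 0, 0, 0, 0, 0, 1, 0, 0, -0.01, 0, 0, 0, 1, 0, 0, -0.02, 0, 0, 0, 1, 0, 0, -0.03, 0, 0, 0, 1, 0, 0, -0.034, 0, 0, 0, 1],
)

```text
clock: 5.0
tool_pos: [0.5509, 0.0147, 0.1301]
eef_rot: [[-0.854, 0.303, 0.422], [0.327, 0.945, -0.015], [-0.404, 0.125, -0.906]]
wrist_force: [5.6, -1.2, -9.7]
opening: 0.0283
gripper_force: 30.0
```

```bash
python3 go.py  "-84.6 30.8 41 70"; python3 - <<'E'
from h import *
im,d=robot.grab_frame("scene")
cv2.imwrite("pics/d.png",cv2.resize(im[160:280,290:410],(600,600),interpolation=2))
E
```

```text
now plate mm [-84.8  30.9  40.6] yang 70.0 tilt 0.01 t 5.0 F plate [  0.9  -1.1 -11.1] open 0.02825976642066957 29.99809831380844 q [-33.  15.  30. 131. -20.  12.  83.]
-84.6 30.8 41 70 -> [-0.0005 -0.0001 -0.0009] [0.0003 0.     0.0001]
```

View pics/d.png

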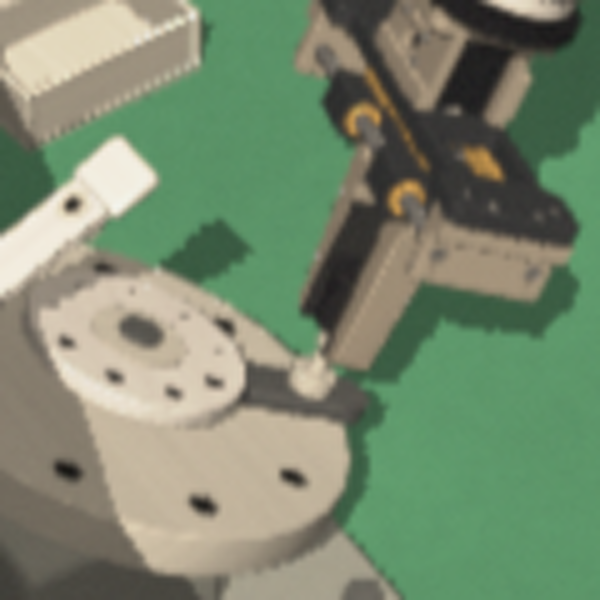

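```bash
python3 - <<'E' > args
import numpy as np
for q in(5,10,15,20): a=np.radians(160+q);print(f"{90*np.cos(a):.2f} {90*np.sin(a):.2f} 40.6 {70+q}")
E
mapfile -t A <args; python3 go.py "${A[@]}"
```

```text
now plate mm [-84.8  30.9  40.7] yang 70.0 tilt 0.02 t 5.05 F plate [  0.9  -2.  -11.4] open 0.028207822193481037 29.998156428337097 q [-33.  15.  30. 131. -20.  12.  83.]
-86.93 23.29 40.6 75 -> [-0.0014 -0.0197  0.0003] [ 0.0004  0.0002 -0.1111]
-88.63 15.63 40.6 80 -> [-0.004  -0.0391  0.0003] [ 4.000e-04  2.000e-04 -2.222e-01]
-89.66 7.84 40.6 85 -> [-0.0082 -0.0583  0.0003] [ 4.000e-04  2.000e-04 -3.333e-01]
-90.00 0.00 40.6 90 -> [-0.0141 -0.077   0.0003] [ 3.000e-04  2.000e-04 -4.444e-01]
```

apply_moves(
  plan=[-0.0014, -0.0197, 0, 0, 0, -0.1111, 1, -0.004, -0.0391, 0, 0, 0, -0.2222, 1, -0.0082, -0.0583, 0, 0, 0, -0.3333, 1, -0.0141, -0.077, 0, 0, 0, -0.4444, 1, -0.0141, -0.077, 0, 0, 0, -0.4444, 1],
)

```text
clock: 5.55
tool_pos: [0.5462, -0.0168, 0.1282]
eef_rot: [[-0.907, -0.008, 0.422], [-0.016, 1.0, -0.016], [-0.421, -0.021, -0.907]]
wrist_force: [5.0, -1.2, -9.4]
opening: 0.0281
gripper_force: 30.0
```

```bash
python3 - <<'E' > args
import numpy as np
for q in(25,30,35,40): a=np.radians(160+q);print(f"{90*np.cos(a):.2f} {90*np.sin(a):.2f} 40.6 {70+q}")
E
mapfile -t A <args; python3 go.py "${A[@]}"
```

```text
now plate mm [-90.4  -0.5  40.4] yang 90.0 tilt 0.04 t 5.55 F plate [  0.6  -1.  -10.6] open 0.02814031600646644 29.997405409812927 q [-21.  14.  20. 131. -16.  11. 103.]
-89.66 -7.84 40.6 95 -> [-0.0019 -0.0183 -0.0005] [ 0.0002 -0.0009 -0.1102]
-88.63 -15.63 40.6 100 -> [-0.0044 -0.0377 -0.0005] [ 2.000e-04 -8.000e-04 -2.213e-01]
-86.93 -23.29 40.6 105 -> [-0.0087 -0.0569 -0.0006] [ 3.000e-04 -8.000e-04 -3.325e-01]
-84.57 -30.78 40.6 110 -> [-0.0146 -0.0756 -0.0006] [ 3.000e-04 -8.000e-04 -4.436e-01]
```

apply_moves(
  plan=[-0.0019, -0.0183, 0, 0, 0, -0.1102, 1, -0.0044, -0.0377, 0, 0, 0, -0.2213, 1, -0.0087, -0.0569, 0, 0, 0, -0.3325, 1, -0.0146, -0.0756, 0, 0, 0, -0.4436, 1, -0.0146, -0.0756, 0, 0, 0, -0.4436, 1],
)

```text
clock: 6.05
tool_pos: [0.5514, -0.047, 0.1308]
eef_rot: [[-0.851, -0.315, 0.421], [-0.354, 0.935, -0.016], [-0.388, -0.162, -0.907]]
wrist_force: [3.4, -1.9, -10.2]
opening: 0.0278
gripper_force: 30.0
```

```bash
python3 go.py "-84.57 -30.78 40.6 110" "-84.57 -30.78 26.8 110"
```

```text
now plate mm [-85.1 -30.8  40.1] yang 109.9 tilt 0.11 t 6.05 F plate [ -1.2  -1.7 -10.7] open 0.02784134504336313 29.997355341911316 q [ -8.  15.  11. 129. -12.  12. 123.]
-84.57 -30.78 40.6 110 -> [-0.0012 -0.0005 -0.0012] [ 0.0008 -0.0022 -0.0029]
-84.57 -30.78 26.8 110 -> [-0.0012 -0.0005  0.0333] [ 0.0008 -0.0022 -0.0029]
```

apply_moves(
  plan=[-0.001, -0.0005, 0, 0, -0.002, -0.003, 1, -0.001, -0.0005, 0.01, 0, -0.002, -0.003, 1, -0.001, -0.0005, 0.02, 0, -0.002, -0.003, 1, -0.001, -0.0005, 0.03, 0, -0.002, -0.003, 1, -0.001, -0.0005, 0.033, 0, -0.002, -0.003, 1],
)

```text
clock: 6.55
tool_pos: [0.5572, -0.0466, 0.1186]
eef_rot: [[-0.849, -0.318, 0.421], [-0.357, 0.934, -0.015], [-0.389, -0.163, -0.907]]
wrist_force: [-6.6, -3.2, -1.9]
opening: 0.028
gripper_force: 30.0
```

```bash
python3 go.py "-84.57 -30.78 26.8 110" "-84.57 -30.78 110 110"
```

```text
now plate mm [-84.9 -30.1  26.6] yang 110.1 tilt 0.08 t 6.55 F plate [-6.8 -3.1  1. ] open 0.028038582478687225 30.000227093696594 q [ -7.  16.   9. 129. -13.  10. 124.]
-84.57 -30.78 26.8 110 -> [-0.0003 -0.0018 -0.0005] [ 0.0017 -0.0006  0.0014]
-84.57 -30.78 110 110 -> [-2.000e-04 -1.500e-03 -2.085e-01] [ 0.0017 -0.0006  0.0014]
```

apply_moves(
  plan=[0, 0, 0, 0, 0, 0, 0.2, 0, 0, 0, 0, 0, 0, -0.3, 0, 0, 0, 0, 0, 0, -0.6, 0, 0, 0, 0, 0, 0, -1, 0, 0, 0, 0, 0, 0, -1],
)

```text
clock: 7.05
tool_pos: [0.5589, -0.0461, 0.1204]
eef_rot: [[-0.847, -0.319, 0.425], [-0.358, 0.933, -0.014], [-0.393, -0.164, -0.905]]
wrist_force: [-0.1, -0.4, 0.5]
opening: 0.0663
gripper_force: 0.0
```

apply_moves(
  plan=[0, 0, 0, 0, 0, 0, -1, 0, 0, 0, 0, 0, 0, -1, 0, 0, 0, 0, 0, 0, -1, 0, 0, -0.02, 0, 0, 0, -1, 0, 0, -0.06, 0, 0, 0, -1],
)

```text
clock: 7.55
tool_pos: [0.5473, -0.0463, 0.141]
eef_rot: [[-0.849, -0.319, 0.422], [-0.358, 0.934, -0.015], [-0.389, -0.163, -0.906]]
wrist_force: [0.5, 0.3, 1.0]
opening: 0.0919
gripper_force: 0.0
```

```bash
python3 go.py  "-84.57 -30.78 150 110"; python3 - <<'E'
from h import *
im,d=robot.grab_frame("scene")
f=np.load("fit.npz");R,t=f["R"],f["t"]
cv2.imwrite("pics/e.png",cv2.resize(im[150:270,290:410],(600,600),interpolation=2))
for q in(40,):
  a=np.radians(160+q)
  for z in(.063,.073): print(z,(np.array(proj("scene",R@np.array([.09*np.cos(a),.09*np.sin(a),z])+t))-[290,150])*5)
E
```

```text
now plate mm [-84.4 -30.3  51.1] yang 110.1 tilt 0.06 t 7.55 F plate [0.9 0.3 0.7] open 0.09193509051051778 0.0 q [-10.  13.  12. 130. -11.  13. 122.]
-84.57 -30.78 150 110 -> [ 0.0008 -0.0009 -0.2472] [ 0.0013 -0.      0.0018]
0.063 [271.51956786 263.94467401]
0.073 [279.67458965 246.22034404]
```

View pics/e.png

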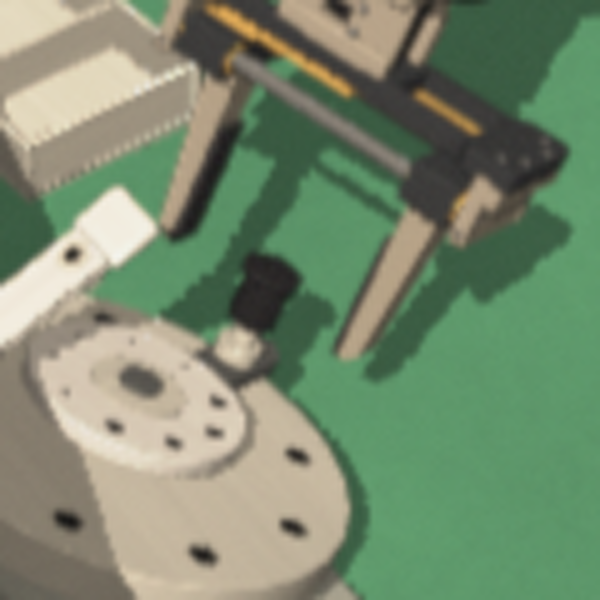

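apply_moves(
  plan=[0, 0, -0.1, 0, 0, 0, -1, 0, 0, -0.2, 0, 0, 0, -1, 0, 0, -0.3, 0, 0, 0, 0, 0, 0, -0.3, 0, 0, 0.1, 0.5, 0, 0, -0.3, 0, 0, 0.2, 1],
)

```text
clock: 8.1
tool_pos: [0.4976, -0.0441, 0.2523]
eef_rot: [[-0.886, -0.179, 0.428], [-0.204, 0.979, -0.013], [-0.417, -0.099, -0.904]]
wrist_force: [0.2, -0.0, -1.1]
opening: 0.0703
gripper_force: 0.0
```

```bash
python3 go.py  "66 0 165 90" "66 0 135 90"
```

```text
now plate mm [-82.5 -30.  173. ] yang 100.9 tilt 0.38 t 8.1 F plate [-0.3  0.  -1.1] open 0.07027548525778857 0.0 q [-18.  -4.  18. 130.   4.  29.  99.]
66 0 165 90 -> [-0.3786  0.0033  0.0226] [0.0025 0.0082 0.2424]
66 0 135 90 -> [-0.3781  0.0032  0.0976] [0.0025 0.0082 0.2424]
```

apply_moves(
  plan=[-0.08, 0.001, 0, 0, 0, 0.1, 1, -0.17, 0.002, 0, 0, 0, 0.2, 1, -0.26, 0.003, 0, 0, 0, 0.24, 1, -0.35, 0.003, 0, 0, 0, 0.24, 1, -0.378, 0.003, 0.022, 0, 0, 0.242, 1],
)

```text
clock: 8.6
tool_pos: [0.6383, -0.0107, 0.307]
eef_rot: [[-0.903, -0.013, 0.429], [-0.02, 1.0, -0.013], [-0.429, -0.021, -0.903]]
wrist_force: [0.7, 0.4, -0.3]
opening: 0.0297
gripper_force: 0.0
```

apply_moves(
  plan=[0, 0, 0, 0, 0, 0, 1, 0, 0, 0, 0, 0, 0, 1, 0, 0, 0, 0, 0, 0, 1, 0, 0, 0, 0, 0, 0, 1],
)

```text
clock: 9.0
tool_pos: [0.6337, -0.0124, 0.304]
eef_rot: [[-0.906, -0.01, 0.423], [-0.018, 1.0, -0.015], [-0.423, -0.021, -0.906]]
wrist_force: [-0.3, -0.5, -1.4]
opening: 0.0004
gripper_force: 0.0
```

```bash
python3 - <<'E' > args
import numpy as np
for g in(.95,.85,.75,.65,.55): print(f"{123-100*np.cos(g)+4*np.sin(g):.2f} 0 {35+100*np.sin(g)+4*np.cos(g):.2f} 90")
E
mapfile -t A <args; python3 go.py "${A[@]}"
python3 - <<'E'
from h import *
im,d=robot.grab_frame("scene")
cv2.imwrite("pics/f.png",cv2.resize(im[110:290,240:420],(600,600),interpolation=2))
E
```

```text
now plate mm [ 63.2  -0.4 162.9] yang 90.2 tilt 0.09 t 9.0 F plate [-0.9 -0.5 -1.1] open 0.000429901077538527 0.0 q [-19.   8.  17. 110.  -1.  37.  90.]
68.09 0 118.67 90 -> [-0.0121  0.0009  0.1105] [0.0014 0.0013 0.0038]
60.01 0 112.77 90 -> [0.0081 0.001  0.1252] [0.0014 0.0013 0.0038]
52.56 0 106.09 90 -> [0.0268 0.001  0.1419] [0.0014 0.0013 0.0038]
45.81 0 98.70 90 -> [0.0437 0.001  0.1604] [0.0014 0.0013 0.0038]
39.84 0 90.68 90 -> [0.0586 0.0011 0.1804] [0.0014 0.0013 0.0038]
```

View pics/f.png

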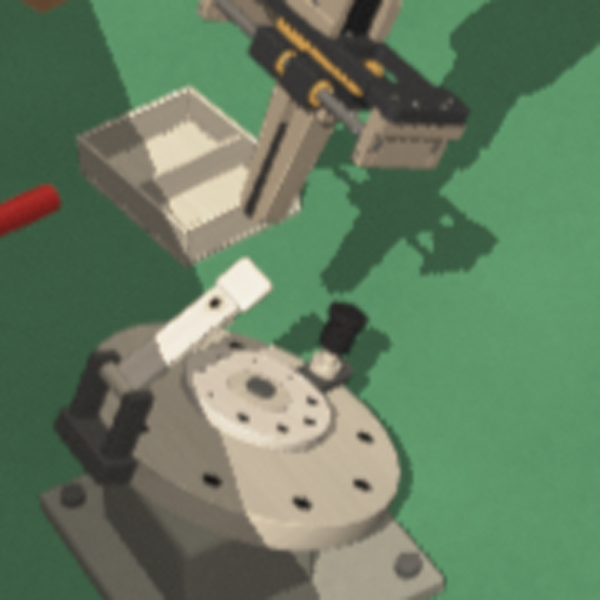

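apply_moves(
  plan=[-0.005, 0.001, 0.06, 0, 0, 0, 1, 0.0, 0.001, 0.11, 0, 0, 0, 1, 0.014, 0.001, 0.13, 0, 0, 0, 1, 0.027, 0.001, 0.142, 0, 0, 0, 1, 0.044, 0.001, 0.16, 0, 0, 0, 1],
)

```text
clock: 9.55
tool_pos: [0.6465, -0.0128, 0.2399]
eef_rot: [[-0.904, -0.011, 0.426], [-0.019, 1.0, -0.014], [-0.426, -0.021, -0.904]]
wrist_force: [1.1, 0.3, 0.4]
opening: 0.0005
gripper_force: 0.7
```

```bash
python3 - <<'E' > args
import numpy as np
for g in(.55,.45,.35,.25,.15): print(f"{123-100*np.cos(g)+4*np.sin(g):.2f} 0 {35+100*np.sin(g)+4*np.cos(g):.2f} 90")
E
mapfile -t A <args; python3 go.py "${A[@]}"
```

```text
now plate mm [47.7  0.4 99.3] yang 90.2 tilt 0.27 t 9.55 F plate [ 1.2  0.3 -0.1] open 0.0005397569126779252 0.7085459399968386 q [-17.  13.  16. 113.  -4.  29.  92.]
39.84 0 90.68 90 -> [ 0.0197 -0.001   0.0215] [0.0018 0.0058 0.0044]
34.70 0 82.10 90 -> [ 0.0327 -0.001   0.0429] [0.0018 0.0058 0.0044]
30.43 0 73.05 90 -> [ 0.0434 -0.001   0.0655] [0.0018 0.0058 0.0044]
27.10 0 63.62 90 -> [ 0.0519 -0.001   0.089 ] [0.0018 0.0058 0.0044]
24.72 0 53.90 90 -> [ 0.0579 -0.001   0.1133] [0.0018 0.0058 0.0044]
```

apply_moves(
  plan=[0.02, -0.001, 0.0215, 0, 0, 0, 1, 0.033, -0.001, 0.043, 0, 0, 0, 1, 0.0435, -0.001, 0.0655, 0, 0, 0, 1, 0.052, -0.001, 0.089, 0, 0, 0, 1, 0.058, -0.001, 0.113, 0, 0, 0, 1],
)

```text
clock: 10.05
tool_pos: [0.6442, -0.0143, 0.1873]
eef_rot: [[-0.906, -0.011, 0.424], [-0.019, 1.0, -0.014], [-0.423, -0.021, -0.906]]
wrist_force: [-0.2, 0.8, 1.5]
opening: 0.0004
gripper_force: 0.7
```

```bash
python3 go.py "23 0 45 90" "23 0 41 90" "23 0 39 90" "23 0 38 90"
```

```text
now plate mm [23.4  0.  52.6] yang 90.2 tilt 0.11 t 10.05 F plate [0.5 0.8 1.5] open 0.0004310001044881974 0.6929934249691172 q [-15.  17.  15. 116.  -7.  23.  95.]
23 0 45 90 -> [ 0.001  -0.0001  0.019 ] [0.0014 0.0019 0.0046]
23 0 41 90 -> [ 0.001  -0.0001  0.029 ] [0.0014 0.0019 0.0046]
23 0 39 90 -> [ 0.001  -0.0001  0.034 ] [0.0014 0.0019 0.0046]
23 0 38 90 -> [ 0.0011 -0.0001  0.0365] [0.0014 0.0019 0.0046]
```

apply_moves(
  plan=[0.001, 0, 0.01, 0, 0, 0, 1, 0.001, 0, 0.019, 0, 0, 0, 1, 0.001, 0, 0.026, 0, 0, 0, 1, 0.001, 0, 0.032, 0, 0, 0, 1, 0.001, 0, 0.034, 0, 0, 0, 1],
)

```text
clock: 10.55
tool_pos: [0.6491, -0.0146, 0.1756]
eef_rot: [[-0.906, -0.011, 0.423], [-0.019, 1.0, -0.014], [-0.423, -0.021, -0.906]]
wrist_force: [-7.3, 0.5, 8.1]
opening: 0.0003
gripper_force: 5.2
```

```bash
python3 go.py "23 0 38 90"
```

```text
now plate mm [23.  -0.  39.9] yang 90.2 tilt 0.08 t 10.55 F plate [-3.2  0.4 10.4] open 0.00031059915316161674 5.180172843975015 q [-15.  19.  14. 116.  -8.  21.  95.]
23 0 38 90 -> [-0.0001  0.      0.0048] [0.0016 0.0008 0.0045]
```

apply_moves(
  plan=[0, 0, 0.002, 0, 0, 0, 1, 0, 0, 0.003, 0, 0, 0, 1, 0, 0, 0.003, 0, 0, 0, 1, 0, 0, 0.003, 0, 0, 0, 1],
)

```text
clock: 10.95
tool_pos: [0.6492, -0.0146, 0.1755]
eef_rot: [[-0.906, -0.011, 0.423], [-0.019, 1.0, -0.014], [-0.423, -0.021, -0.906]]
wrist_force: [-10.9, 0.7, 11.8]
opening: 0.0008
gripper_force: 7.2
```

```bash
python3 go.py "23 0 38 90"
```

```text
now plate mm [22.9 -0.  39.8] yang 90.2 tilt 0.11 t 10.95 F plate [-4.9  0.5 15.4] open 0.0007794929672820818 7.233055319211195 q [-15.  19.  14. 116.  -8.  21.  95.]
23 0 38 90 -> [-0.0002  0.      0.0045] [0.0021 0.0009 0.0042]
```

On its stop: 15 N with no further travel. I'll retreat and take a look.

apply_moves(
  plan=[0, 0, -0.02, 0, 0, 0, 1, 0, 0, -0.1, 0, 0, 0, 1, 0, 0, -0.2, 0, 0, 0, 1, 0.1, 0, -0.3, 0, 0, 0, 1, 0.2, 0, -0.4, 0, 0, 0, 1],
)

```text
clock: 11.45
tool_pos: [0.5216, -0.0139, 0.2825]
eef_rot: [[-0.905, -0.011, 0.426], [-0.019, 1.0, -0.015], [-0.425, -0.021, -0.905]]
wrist_force: [-0.2, -0.4, 0.1]
opening: 0.0002
gripper_force: 0.0
```

apply_moves(
  plan=[0.1, 0, -0.05, 0, 0, 0, 1, 0.2, 0, -0.1, 0, 0, 0, 1, 0.2, 0, -0.1, 0, 0, 0, 1, 0.2, 0, -0.1, 0, 0, 0, 1, 0.2, 0, -0.1, 0, 0, 0, 1],
)

```text
clock: 11.95
tool_pos: [0.434, -0.0147, 0.2842]
eef_rot: [[-0.905, -0.011, 0.425], [-0.019, 1.0, -0.014], [-0.425, -0.021, -0.905]]
wrist_force: [0.1, -0.5, -0.0]
opening: 0.0001
gripper_force: 0.0
```

```bash
python3 - <<'E'
from h import *
im,d=robot.grab_frame("scene");im2,_=robot.grab_frame("top")
a=cv2.resize(im[180:310,240:370],(400,400),interpolation=2);b=cv2.resize(im2[150:350,230:430],(400,400),interpolation=2)
cv2.imwrite("pics/g.png",np.hstack([a,b]))
f=np.load("fit.npz");R,t=f["R"],f["t"];P=lambda *q:(np.array(proj("scene",R@np.array(q)/1000+t))-[240,180])*400/130
print("pad",P(18,0,39),"at .1rad",P(18.9,0,49),"knob",P(-84.57,-30.78,63),robot.observe()["tool_pos"],robot.observe()["wrist_force"])
E
```

```text
pad [226.40338312 126.96274795] at .1rad [230.36735605 115.71640282] knob [320.93418804  70.12128885] [ 0.4338022  -0.014691    0.28347331] [ 0.42771234  0.10210185 -0.56448844]
```

View pics/g.png

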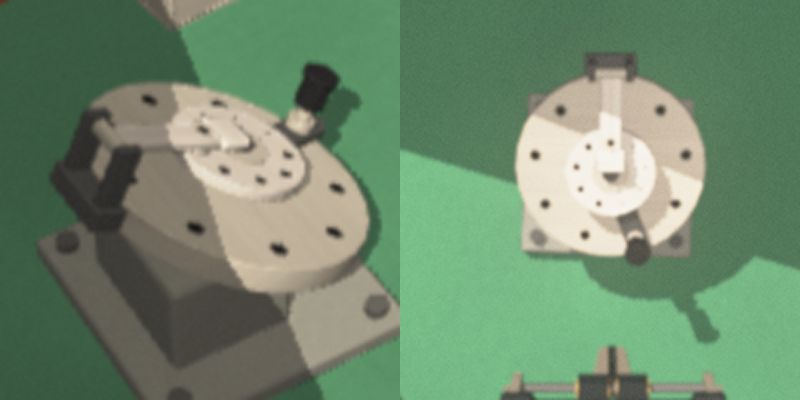

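The picture shows the guide down flat, with its pad at about (228,130) where (226,127) was predicted. The knob rim is at about (320,72), where (321,70) was predicted for the plunger home in the next hole. The gripper is clear, so I'm handing in.

```bash
python3 -c "
from cell import robot
print(robot.hand_in())"
```

```text
the job is handed in; nothing more can be done
None
```

The job is handed in, but no verdict came back. By the last pictures and wrist forces, the plunger is home in the next counter-clockwise hole, the drill guide is down on its stop, and the gripper is clear of the fixture; the bottle, jar, tray and screwdriver were not touched.

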